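# Reset the detergent doser's ratchet wheel and click it to two doses

### The job

The dose wheel of the detergent doser on the laundry counter is still set for a big wash. Tip its pawl over so that the wheel is free, turn the wheel back by its crank peg to the zero stop, and tip the pawl back onto the teeth; then click the wheel forward exactly two steps, with the pawl left resting on the teeth. Leave the things standing around the doser where they are.

Things in the scene. Friction and masses are not known exactly. Their poses are not given: they have to be found in the camera images.
- doser: White plastic dosing unit, screwed to the counter. Origin on the dose wheel's vertical axis at counter height, z up. Housing slab: x from -115 to 115 mm, y from -110 to 160, top at z 40. On it a steel wheel 180 mm across, upper face at z 56, whose rim carries 12 saw teeth on its upper face, 30 degrees apart, tops at z 64. Pawl at the +y side, tank at the +x side, black outlet lip at the -x side.
- tank_cap (a point): Top of the grey filler cap (z 89 mm) of the clear detergent tank, a fixed part of the doser: 65 x 200 mm, 75 mm tall, at doser x from 117 to 183 mm, y from -100 to 100.
- zero_mark (a point): Middle of the longer black bar on the housing outside the rim, at the doser's -x side: the peg points here when the wheel is at its zero stop. Shorter bars follow anticlockwise (seen from above), one for each click from 1 to 6.
- wheel_axis (a point): The point on the wheel's axis at the hub's top, 68 mm above the counter (hub 44 mm across).
- peg_top (a point): Centre of the top of the crank peg: grey, upright, round, 22 mm thick, 58 mm from the wheel's axis, from z 56 to 112 mm above the counter; turns with the wheel. A bar 20 mm wide, top at z 64, joins it to the hub. At zero it stands on the doser's -x side; forward is anticlockwise seen from above: over the doser's -y side (3 clicks) to its +x side (6 clicks). A fingertip can push it round.
- wheel (a joint): Turn of the wheel, rad: 0 at the zero stop (hard), growing anticlockwise seen from above, to 3.25 (other stop). One step is 0.524 rad (30 degrees): at each multiple the pawl drops behind the next tooth and then stops the wheel from going back past it; forward stays possible. Stiff (about 1.5 N at the peg): it stays where it is left. Starts between 3 and 6 steps.
- pawl_bar (a point): Middle of the pawl's thumb bar: grey, round, 72 mm long, 16 mm thick, level along the doser's x, on a stem 60 mm from the pivot. On the teeth it leans over the wheel (doser y 81, z 124 mm); pushed towards doser +y it swings up over the pivot (z 135 at y 115) and tips by its own weight onto the back stop (y 153, z 121). Pushed back towards -y from its outer side.
- pawl_pivot (a point): The pawl's pivot, at doser x 0, y 115, z 75 mm, between two grey cheeks 50 mm apart over all, tops at z 85; its axis is parallel to the doser's x.
- pawl (a joint): Tilt of the pawl in rad: 0 with the nose all the way down between two teeth, up to about 0.26 while it rides over a tooth, 1.31 when tipped over onto its back stop (wheel free). It tips by its own weight to either side from about 0.6, and needs under 1 N at the bar.
- stain_bottle: White bottle, 64 mm in diameter, 160 mm tall, standing on the counter; a bystander. Origin at the centre of its underside.
- scoop_cup: Grey open cup, 76 mm across, 75 mm tall, standing on the counter; a bystander. Origin at the centre of its underside.
- scrub_brush: Scrubbing brush with a wooden back, 150 x 50 x 36 mm, lying on the counter; a bystander. Origin at the centre of its underside.
- soap_box: Cardboard soap box, 60 x 95 x 35 mm, lying on the counter; a bystander. Origin at the centre of its underside.

How it is judged:
By the outcome, as a careful person would: the job done as asked, in the order asked, and still so for the second after the job is handed in, with the robot touching nothing.
It also fails if it takes over 53 s, if anything falls off the work surface, if the arm or the gripper's body presses on something with over 40 N, if the wrist force passes 120 N, or if a joint passes its speed limit or range.

### The arm

A 6-joint arm with a two-finger parallel gripper is mounted at the origin on the work surface. World frame = base frame: x ahead of the robot, y to its left, z up, the work surface at z = 0. Lengths are in m, angles in degrees, forces in N, time in s.
With the tool pointing down it reaches from about 0.4 to 0.825 m from the base axis. Payload 7 kg.
Tool frame: the origin (TCP) lies midway between the tips of the shut fingers; the grasp point (between the pads) lies r.grip_depth behind it (r.grip_depth is the distance from the TCP to the grasp point, in m); z points along the fingers, y is the line along which they close (so a half turn about z gives the same grasp; the last joint's range is limited). The gripper opens to 88 mm and grips with 3 to 60 N. Pads are 19 mm wide; open, the fingers measure 130 mm over their backs; the gripper's body (78 mm by 193 mm) begins 47 mm behind the grasp point.
Start: joints at [80.163, 20.546, 0.682, 0, -70.136, -16.507], TCP at [0.3, 0.605, 0.227] pointing down, gripper open.
Joint ranges: [-176.03, 176.03], [-82.01, 121.73], [-58.28, 71.71], [-173.87, 95.51], [-174.79, -0.11], [-173.66, 173.66]. Speed limits (degrees/s): [136.94, 136.94, 172.46, 180, 180, 180].

### API

Orientations are given as [roll, pitch, yaw] about the fixed x, y, z axes, in that order (R = Rz(yaw) Ry(pitch) Rx(roll)).
In Python, from plant import r gives the robot as it stands.
- The arm moves only by the tool drive_effector, called after "Request:" as name([rows], argument=value, ...), one row to a line, values as JSON. Schema: {"type":"object","properties":{"ticks":{"type":"array","items":{"type":"array","prefixItems":[{"type":"array","items":{"type":"number"},"minItems":3,"maxItems":3},{"type":"array","items":{"type":"number"},"minItems":3,"maxItems":3}],"minItems":2,"maxItems":2},"minItems":1,"maxItems":12},"finger_gap":{"type":"number"},"grip_force":{"type":"number"},"only":{"type":"string"},"quiet":{"type":"boolean"},"lines":{"type":"string"}},"required":["ticks"],"additionalProperties":false}. ticks is a list of rows, 1 to 12 of them, each written [[dx, dy, dz], [rx, ry, rz]]: dx, dy, dz in m, then a rotation vector rx, ry, rz in degrees; each row is the pose to reach, as a shift and turn from the pose commanded when the call began, along the tool's axes at that moment; what a row does not reach only later rows make up. A row lasts 1/12 s, in which the tool goes at most 0.0417 m and 7.16 degrees, less where a joint would pass 70% of its speed; a pose out of reach is approached as far as the arm can. finger_gap is the finger opening in m, set as the call begins (left out keeps the last). The fingers move at their own pace and stop on an object; grip_force is the grip in N (left out, the last holds). Time passes only in rows, so rows that do not move let the fingers close. The tool returns the time, the measured TCP pose, the force, the opening and the grip force at its end. only (a regular expression) keeps the lines of the reply that match it, lines (a string "A,B") keeps lines A to B, and quiet returns only ok. Input that does not fit is refused with a message, and nothing moves.
- r.get_state(): the state, without advancing time (a new reading comes with each control period).
- r.capture(name): name is "scene" or "top" or "wrist"; returns a dict with "frame" (480x640x3 uint8, red, green, blue), "z_map" (480x640 float32, m along the optical axis (not along the pixel's ray), 0 where there is no reading), "fx", "fy", "cx", "cy" (pixels), "D" ([k1, k2, p1, p2, k3] as OpenCV has them; the pictures are not rectified), "cam_to_world" (4x4, takes a point from camera to world coordinates). Camera axes: x right, y down, z forward; pixel columns grow to the right and rows downward; lengths in m; the calibration is good to about 2 mm. A picture is of the moment at which its call begins.
- r.close_job(): hands the job in; it is judged then, once.
The state is a dict: "time_s": time; "joints": joint angles; "qd": joint speeds; "joint_torque": joint torques, N m; "tcp_pos": TCP position; "eef_rot": TCP orientation; "contact_force": force on the tool from outside, world axes, zero at the start; "moment": the same for the moment, N m; "gripper_width": finger opening in m; "gripper_force": force on a finger pad.
Only numpy, scipy, OpenCV 4.12 (cv2) and the standard library are available. Lean on these libraries where they do the work, as an engineer would, in place of code of your own. Each camera call takes 0.05 s, during which the arm holds its last target. There are 200 camera calls.

## Working session

There is one attempt and no reset: what is moved stays moved. The work goes in short steps, Python scripts to look and compute and a tool call to move; the robot and the scene stay as the last step left them, time stands still between calls to the robot, and variables do not carry over. Pictures are saved under pics/ and viewed, at most 10 in all, crops included, and the job is handed in when it is done.

```bash
ls; mkdir -p pics
```

Run:
```python
from plant import r
import cv2,numpy as np
for n in("top","scene"):
    c=r.capture(n);cv2.imwrite(f"pics/{n}0.png",c["frame"][:,:,::-1]);np.save(f"pics/{n}0.npy",c,allow_pickle=True)
    print(n,c["fx"],c["cx"],c["D"],np.round(c["cam_to_world"],3).tolist())
s=r.get_state();print(s,r.grip_depth)
```

```text
pics
plant.py
top 586.966104869578 314.16377004490363 [-0.0350578  0.         0.         0.         0.       ] [[0.009, -0.991, 0.136, 0.366], [-1.0, -0.01, -0.006, -0.039], [0.008, -0.136, -0.991, 1.534], [0.0, 0.0, 0.0, 1.0]]
scene 518.2818691986712 325.0652377698028 [0.02057951 0.         0.         0.         0.        ] [[-0.528, 0.717, -0.455, 1.137], [0.849, 0.444, -0.287, 0.332], [-0.004, -0.538, -0.843, 1.182], [0.0, 0.0, 0.0, 1.0]]
{'time_s': 0.1, 'joints': array([ 8.01605376e+01,  2.05883829e+01,  6.40384284e-01, -1.78622581e-02,
       -7.01351835e+01, -1.65088417e+01]), 'qd': array([ 0.13700086, -0.04646816,  0.13634381,  0.02064933, -0.01180489,
        0.05222865]), 'joint_torque': array([-2.38002700e-03, -5.84162557e+01,  2.93752509e+01,  7.01562077e+00,
        1.02320398e-02, -5.20163394e-05]), 'tcp_pos': array([0.29939477, 0.60449864, 0.22571444]), 'eef_rot': array([ 1.79915475e+02, -7.53915908e-03, -2.63543804e+01]), 'contact_force': array([ 0.71085207, -0.33168393, -0.06572555]), 'moment': array([0.02177451, 0.03525421, 0.0360474 ]), 'gripper_force': 0.0, 'gripper_width': 0.08733762513581422} 0.0188
```

View pics/top0.png

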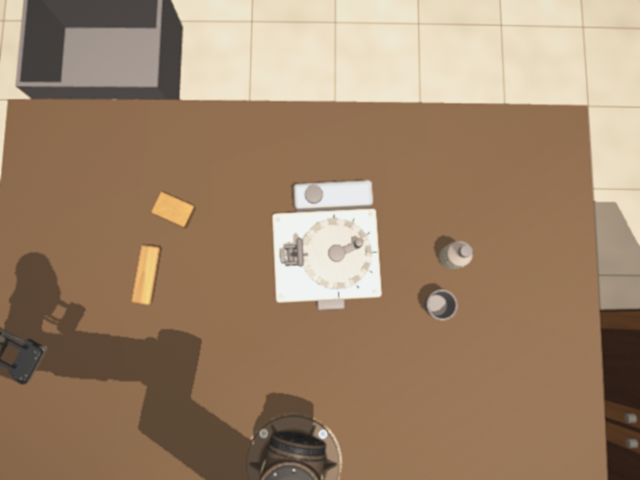

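View pics/scene0.png

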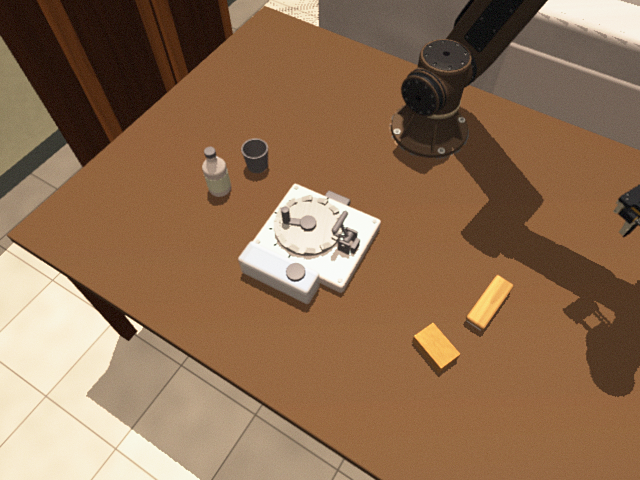

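The top view shows the doser's hub at about (336,254), the peg at about (358,243), the pawl on the left at (292,254), and the tank above. So the doser axes roughly match the world axes. Next I measure.

Create h.py:
```python
import cv2,numpy as np
def ray(c,uv,z):
    K=np.array([[c["fx"],0,c["cx"]],[0,c["fy"],c["cy"]],[0,0,1]])
    uv=np.asarray(uv,float).reshape(-1,1,2)
    p=cv2.undistortPoints(uv,K,np.array(c["D"])).reshape(-1,2)
    T=c["cam_to_world"];d=np.c_[p,np.ones(len(p))]@T[:3,:3].T
    return T[:3,3]+d*((z-T[2,3])/d[:,2])[:,None]
def pix(c,P):
    K=np.array([[c["fx"],0,c["cx"]],[0,c["fy"],c["cy"]],[0,0,1]]);W=np.linalg.inv(c["cam_to_world"])
    return cv2.projectPoints(np.asarray(P,float).reshape(-1,1,3),cv2.Rodrigues(W[:3,:3])[0],W[:3,3],K,np.array(c["D"]))[0].reshape(-1,2)
```

Run:
```python
from h import *
c=np.load("pics/top0.npy",allow_pickle=True).item()
f=c["frame"];hsv=cv2.cvtColor(f,cv2.COLOR_RGB2HSV)
m=((hsv[...,1]<45)&(hsv[...,2]>150)).astype(np.uint8);m[:, :260]=0;m[:,395:]=0;m[:206]=0;m[310:]=0
cs=max(cv2.findContours(m,0,2)[0],key=cv2.contourArea)
w=ray(c,cs.reshape(-1,2),0.04)[:,:2]
print("slab",cv2.minAreaRect((w*1000).astype(np.float32)))
print("hub",ray(c,[336.5,253.5],.068),"peg",ray(c,[358,243],.112))
s=np.load("pics/scene0.npy",allow_pickle=True).item()
print("scene hub",ray(s,[308,223],.068),"peg",ray(s,[285,209],.112))
a=cv2.resize(f[200:320,260:400],None,fx=5,fy=5,interpolation=2)[:,:,::-1]
cv2.imwrite("pics/a.png",a)
a=cv2.resize(s["frame"][170:310,230:390],None,fx=5,fy=4.2,interpolation=2)[:,:,::-1]
cv2.imwrite("pics/b.png",cv2.resize(s["frame"][175:310,230:390],None,fx=4.4,fy=4.4,interpolation=2)[:,:,::-1])
```

```text
slab ((510.7153015136719, -80.19775390625), (254.87599182128906, 265.8310546875), 3.6316041946411133)
hub [[ 0.52133978 -0.10471948  0.068     ]] peg [[ 0.54299563 -0.1551896   0.112     ]]
scene hub [[ 0.52957687 -0.10287447  0.068     ]] peg [[ 0.54841655 -0.15828614  0.112     ]]
```

View pics/a.png

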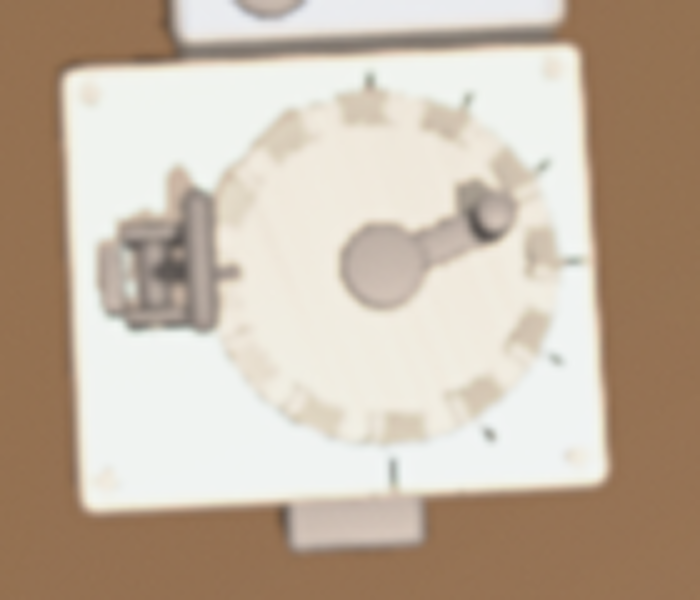

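View pics/b.png

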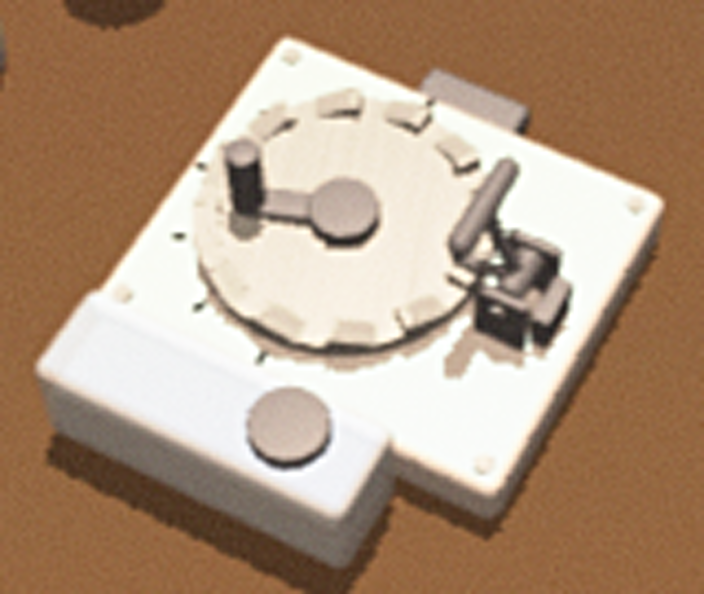

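The crops show the hub at (384,265), the peg top at (495,213) and the six marks, with the pawl bar over the wheel. I fit the doser pose from the slab corners and the hub in both views.

Run:
```python
from h import *
from scipy.optimize import least_squares
t=np.load("pics/top0.npy",allow_pickle=True).item();s=np.load("pics/scene0.npy",allow_pickle=True).item()
A=lambda x,y:[260+(x+.5)/5-.5,200+(y+.5)/5-.5]
B=lambda x,y:[230+(x+.5)/4.4-.5,175+(y+.5)/4.4-.5]
obs=[(t,A(82,513),(-115,160,40)),(t,A(608,485),(-115,-110,40)),(t,A(579,44),(115,-110,40)),(t,A(62,70),(115,160,40)),(t,A(384,265),(0,0,68)),
(s,B(287,38),(-115,-110,40)),(s,B(664,203),(-115,160,40)),(s,B(493,519),(115,160,40)),(s,B(345,211),(0,0,68))]
for sel in(obs[:5],obs[5:],obs):
    W=np.array([ray(c,u,p[2]/1000)[0,:2] for c,u,p in sel]);P=np.array([p[:2] for _,_,p in sel])/1000
    g=lambda q:(P@np.array([[np.cos(q[2]),np.sin(q[2])],[-np.sin(q[2]),np.cos(q[2])]])+q[:2]-W).ravel()
    o=least_squares(g,[.52,-.1,0]).x
    print(np.round(o,4),np.degrees(o[2]),(g(o)*1000).round(1))
    for c,u,n in((t,A(495,211),"peg"),(s,B(242,150),"peg")):
        d=ray(c,u,.112)[0,:2]-o[:2];print(n,d,np.hypot(*d),"wheel deg",(np.degrees(np.arctan2(d[1],d[0])-o[2])-180)%360)
    R=lambda x,y:o[:2]+np.array([np.cos(o[2])*x-np.sin(o[2])*y,np.sin(o[2])*x+np.cos(o[2])*y])
    for c,u,n in((t,A(201,260),"bar"),(s,B(487,205),"bar")): print(n,ray(c,u,.126)[0,:2],"exp",R(0,.081))
for n,u in dict(bottle=(456,262),cup=(441,309)).items():print(n,ray(t,u,.0)[0])
```

```text
[ 0.5226 -0.1046  0.0621] 3.5572524270020214 [-1.   1.4 -0.8 -1.6  1.5 -1.   1.3  1.2 -1.  -0.1]
peg [ 0.0233644  -0.05209317] 0.057092853769418854 wheel deg 110.59954703124708
peg [ 0.02557319 -0.05506574] 0.06071427951225373 wheel deg 111.35346975280305
bar [ 0.51891538 -0.01354368] exp [ 0.51757548 -0.02372265]
bar [ 0.51497673 -0.015687  ] exp [ 0.51757548 -0.02372265]
[ 0.5314 -0.1029  0.0547] 3.1327154992821544 [ 0.9 -1.6  1.   4.5 -4.9 -3.6  3.   0.7]
peg [ 0.01453675 -0.05380777] 0.05573681599658025 wheel deg 101.98544289952304
peg [ 0.01674553 -0.05678033] 0.05919813429538786 wheel deg 103.29901215026928
bar [ 0.51891538 -0.01354368] exp [ 0.52700229 -0.02197303]
bar [ 0.51497673 -0.015687  ] exp [ 0.52700229 -0.02197303]
[ 0.5265 -0.1038  0.0556] 3.1837312316632684 [  3.9   3.    2.3  -0.1   4.7  -1.    6.3   1.3   2.9   0.7  -3.9  -2.6
  -4.1   3.4 -10.   -4.5  -1.9  -0.2]
peg [ 0.01949319 -0.05286346] 0.05634296705431364 wheel deg 107.0575230444226
peg [ 0.02170198 -0.05583603] 0.05990524037860354 wheel deg 108.05604997908347
bar [ 0.51891538 -0.01354368] exp [ 0.52197383 -0.02292131]
bar [ 0.51497673 -0.015687  ] exp [ 0.52197383 -0.02292131]
bottle [ 0.50913102 -0.42264591  0.        ]
cup [ 0.3859646  -0.38063498  0.        ]
```

Add to h.py:
```python
from scipy.spatial.transform import Rotation as Ro
def to(r,p,yaw=3.5):
    "tool-frame row for world target p with tool down at yaw"
    s=r.get_state();R=Ro.from_euler('xyz',s["eef_rot"],degrees=True)
    rv=(R.inv()*Ro.from_euler('xyz',[180,0,yaw],degrees=True)).as_rotvec(degrees=True)
    print(p,"row",R.inv().apply(np.array(p)-s["tcp_pos"]).round(4).tolist(),rv.round(1).tolist())
```

```text
(no output)
```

Request:
drive_effector([
  [[0.49, 0.5, -0.05], [0, 0, -30]],
  [[0.49, 0.5, -0.05], [0, 0, -30]],
  [[0.49, 0.5, -0.05], [0, 0, -30]],
  [[0.49, 0.5, -0.05], [0, 0, -30]],
  [[0.49, 0.5, -0.05], [0, 0, -30]],
  [[0.49, 0.5, -0.05], [0, 0, -30]],
  [[0.49, 0.5, -0.05], [0, 0, -30]],
  [[0.49, 0.5, -0.05], [0, 0, -30]],
  [[0.49, 0.5, -0.05], [0, 0, -30]],
  [[0.49, 0.5, -0.05], [0, 0, -30]],
  [[0.49, 0.5, -0.05], [0, 0, -30]],
  [[0.49, 0.5, -0.05], [0, 0, -30]],
], finger_gap=0)

```text
time_s: 1.1
tcp_pos: [0.4542, 0.1287, 0.2624]
eef_rot: [-180.0, -0.0, 3.7]
contact_force: [0.6, -0.2, -1.0]
gripper_width: 0.0132
gripper_force: 0.0
```

```bash
python3 -c "
from h import *
from plant import r
to(r,[.515,-.05,.28])"
```

```text
[0.515, -0.05, 0.28] row [0.0492, 0.1823, -0.0176] [-0.0, -0.0, 0.2]
```

Request:
drive_effector([
  [[0.05, 0.18, -0.02], [0, 0, 0]],
  [[0.05, 0.18, -0.02], [0, 0, 0]],
  [[0.05, 0.18, -0.02], [0, 0, 0]],
  [[0.05, 0.18, -0.02], [0, 0, 0]],
  [[0.05, 0.18, -0.02], [0, 0, 0]],
  [[0.05, 0.18, -0.02], [0, 0, 0]],
  [[0.05, 0.18, -0.02], [0, 0, 0]],
])

```text
time_s: 1.68
tcp_pos: [0.5156, -0.047, 0.2816]
eef_rot: [-180.0, 0.1, 3.5]
contact_force: [-0.4, -0.6, -0.7]
gripper_width: 0.0004
gripper_force: 0.0
```

```bash
python3 -c "
from h import *
from plant import r
c=r.capture('wrist');np.save('pics/w1.npy',c,allow_pickle=True);cv2.imwrite('pics/w1.png',c['frame'][:,:,::-1])
print(c['cam_to_world'].round(3).tolist(),c['fx'])
a=.0621
R=lambda x,y,z:[.5226+(np.cos(a)*x-np.sin(a)*y)/1e3,-.1046+(np.sin(a)*x+np.cos(a)*y)/1e3,z/1e3]
for n,p in dict(hub=(0,0,68),peg=(20,-54,112),piv=(0,115,75),c1=(-115,-110,40),c2=(-115,160,40),c3=(115,160,40),zero=(-108,0,40)).items(): print(n,pix(c,R(*p)))
"
```

```text
[[0.06, -0.96, -0.275, 0.59], [-0.998, -0.057, -0.017, -0.041], [0.001, 0.276, -0.961, 0.439], [0.0, 0.0, 0.0, 1.0]] 353.26200754264613
hub [[380.64462824 204.6363545 ]]
peg [[447.04531465 192.15542225]]
piv [[271.79163931 206.18188835]]
c1 [[463.02424841 292.34203154]]
c2 [[243.31745877 292.79437871]]
c3 [[228.61183181  91.61545304]]
zero [[373.5252632 287.1805012]]
```

View pics/w1.png

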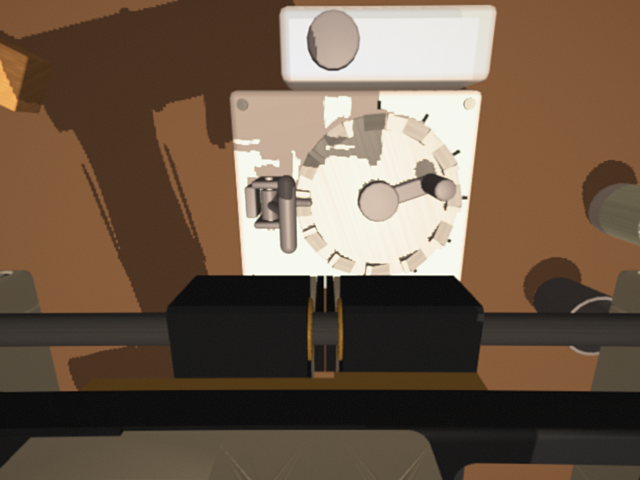

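The wrist view shows the hub at (379,201), the peg top at (446,188) and the pawl bar centre at (287,214). The doser is about 3 mm further in x than I fitted.

Run:
```python
from h import *
from plant import r
c=np.load("pics/w1.npy",allow_pickle=True).item()
o=ray(c,[379,201],.068)[0];print("hub",o)
for a in(o,[.5255,-.104,0]):
    d=ray(c,[446,188],.112)[0]-a;print("peg",d,np.hypot(*d[:2]),(np.degrees(np.arctan2(d[1],d[0]))-3.3-180)%360)
print("corners",ray(c,[[232,92],[479,92]],.04),"bar",ray(c,[287,214],.128))
# pre-push: doser (0,65) high & low
y=np.radians(3.3)
for z in(.28,.112):
    for dy in(.055,.13): to(r,[o[0]-np.sin(y)*dy,o[1]+np.cos(y)*dy,z],3.3)
```

```text
hub [ 0.52639708 -0.10245027  0.068     ]
peg [ 0.02329083 -0.05323849  0.044     ] 0.05811023245284197 110.3284688516303
peg [ 0.02418791 -0.05168875  0.112     ] 0.057068224609320754 111.77738705190154
corners [[ 0.62730007  0.05870094  0.04      ]
 [ 0.64242534 -0.19951215  0.04      ]] bar [[ 0.52000133 -0.01098106  0.128     ]]
[np.float64(0.5232310572160263), np.float64(-0.047541468822669), 0.28] row [0.0078, 0.0019, 0.0016] [-0.0, 0.1, 0.3]
[np.float64(0.5189137551940587), np.float64(0.027334167423383127), 0.28] row [0.0081, -0.0731, 0.0016] [-0.0, 0.1, 0.3]
[np.float64(0.5232310572160263), np.float64(-0.047541468822669), 0.112] row [0.008, 0.002, 0.1696] [-0.0, 0.1, 0.3]
[np.float64(0.5189137551940587), np.float64(0.027334167423383127), 0.112] row [0.0083, -0.073, 0.1696] [-0.0, 0.1, 0.3]
```

Request:
drive_effector([
  [[0.008, 0.006, 0.04], [0, 0, 0]],
  [[0.008, 0.006, 0.08], [0, 0, 0]],
  [[0.008, 0.006, 0.12], [0, 0, 0]],
  [[0.008, 0.006, 0.16], [0, 0, 0]],
  [[0.008, 0.006, 0.168], [0, 0, 0]],
  [[0.008, 0.006, 0.168], [0, 0, 0]],
])

```text
time_s: 2.23
tcp_pos: [0.522, -0.0507, 0.112]
eef_rot: [179.9, 0.3, 3.7]
contact_force: [-0.3, 0.8, 1.3]
gripper_width: 0.0004
gripper_force: 0.0
```

Request:
drive_effector([
  [[0, -0.01, 0], [0, 0, 0]],
  [[0, -0.02, 0], [0, 0, 0]],
  [[0, -0.03, 0], [0, 0, 0]],
  [[0, -0.04, 0], [0, 0, 0]],
  [[0, -0.05, 0], [0, 0, 0]],
  [[0, -0.06, 0], [0, 0, 0]],
  [[0, -0.06, 0], [0, 0, 0]],
  [[0, -0.06, 0], [0, 0, 0]],
  [[0, -0.03, 0], [0, 0, 0]],
  [[0, 0, 0], [0, 0, 0]],
  [[0, 0, -0.04], [0, 0, 0]],
  [[0, 0, -0.08], [0, 0, 0]],
])

```text
time_s: 3.23
tcp_pos: [0.522, -0.0532, 0.1929]
eef_rot: [179.9, 0.4, 3.5]
contact_force: [2.3, 0.3, 0.6]
gripper_width: 0.0007
gripper_force: 0.0
```

```bash
python3 -c "
from h import *
from plant import r
c=r.capture('top');np.save('pics/t2.npy',c,allow_pickle=True);cv2.imwrite('pics/t2.png',cv2.resize(c['frame'][200:320,260:400],None,fx=4,fy=4,interpolation=2)[:,:,::-1])
c=r.capture('wrist');cv2.imwrite('pics/w2.png',c['frame'][:,:,::-1])
to(r,[.5494,-.1557,.19],3.5)
to(r,[.5494,-.1557,.078],3.5)
"
```

```text
[0.5494, -0.1557, 0.19] row [0.015, 0.105, 0.0107] [0.0, -0.6, 0.1]
[0.5494, -0.1557, 0.078] row [0.0139, 0.105, 0.1227] [0.0, -0.6, 0.1]
```

View pics/w2.png

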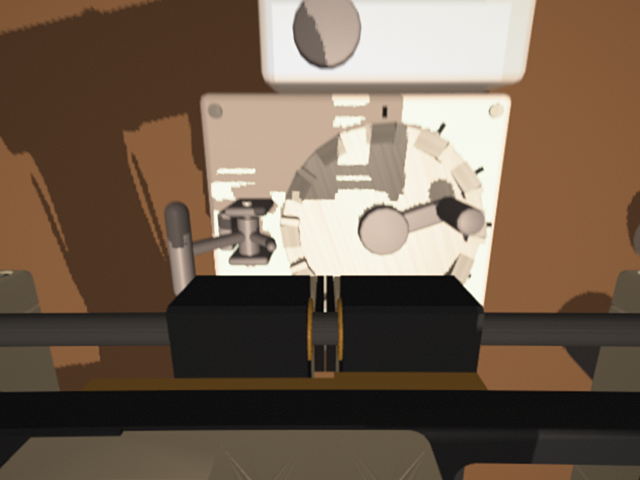

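The pawl is over on its back stop, with the bar at (180,245). The peg is at (465,218). Next I move above the peg with the fingers partly open.

Request:
drive_effector([
  [[0.015, 0.035, 0.01], [0, 0, 0]],
  [[0.015, 0.07, 0.01], [0, 0, 0]],
  [[0.015, 0.105, 0.01], [0, 0, 0]],
  [[0.015, 0.105, 0.01], [0, 0, 0]],
  [[0.015, 0.105, 0.01], [0, 0, 0]],
  [[0.015, 0.105, 0.01], [0, 0, 0]],
], finger_gap=0.05)

```text
time_s: 3.83
tcp_pos: [0.5454, -0.1554, 0.1839]
eef_rot: [-180.0, 0.0, 3.6]
contact_force: [-0.0, -0.1, 0.1]
gripper_width: 0.0346
gripper_force: 0.0
```

```bash
python3 -c "
from h import *
from plant import r
c=r.capture('wrist');np.save('pics/w3.npy',c,allow_pickle=True)
to(r,[.5494,-.1557,.078],3.5)
print(r.get_state()['tcp_pos'])
o=[.5262,-.1025]
for t in range(110,-11,-15):
  a=np.radians(180+t+3.4);print(t,np.round([o[0]+.058*np.cos(a),o[1]+.058*np.sin(a)],4))
"
```

```text
[0.5494, -0.1557, 0.078] row [0.0038, 0.0011, 0.1061] [-0.0, 0.0, 0.1]
[ 0.54555346 -0.15482476  0.18410492]
110 [ 0.5492 -0.1557]
95 [ 0.5347 -0.1599]
80 [ 0.5195 -0.1601]
65 [ 0.5048 -0.1564]
50 [ 0.4916 -0.1491]
35 [ 0.4807 -0.1385]
20 [ 0.473  -0.1255]
5 [ 0.4688 -0.111 ]
-10 [ 0.4686 -0.0958]
```

Request:
drive_effector([
  [[0.004, 0.001, 0], [0, 0, 0]],
  [[0.004, 0.001, 0.02], [0, 0, 0]],
  [[0.004, 0.001, 0.05], [0, 0, 0]],
  [[0.004, 0.001, 0.08], [0, 0, 0]],
  [[0.004, 0.001, 0.106], [0, 0, 0]],
  [[0.004, 0.001, 0.106], [0, 0, 0]],
], finger_gap=0.05)

```text
time_s: 4.38
tcp_pos: [0.5467, -0.1546, 0.0734]
eef_rot: [-179.9, 0.4, 3.7]
contact_force: [-0.6, -0.5, -0.2]
gripper_width: 0.05
gripper_force: 0.0
```

Request:
drive_effector([
  [[0, 0, 0], [0, 0, 0]],
  [[0, 0, 0], [0, 0, 0]],
  [[0, 0, 0], [0, 0, 0]],
  [[0, 0, 0], [0, 0, 0]],
  [[0, 0, 0], [0, 0, 0]],
  [[0, 0, 0], [0, 0, 0]],
], finger_gap=0.015, grip_force=8)

```text
time_s: 4.88
tcp_pos: [0.5515, -0.1572, 0.0799]
eef_rot: [179.9, -0.2, 3.7]
contact_force: [3.3, -9.8, 0.4]
gripper_width: 0.0219
gripper_force: 8.0
```

```bash
python3 -c "
from h import *
from plant import r
for t in range(110,-11,-15):
  a=np.radians(180+t+3.4);to(r,np.round([.5262+.058*np.cos(a),-.1025+.058*np.sin(a),.078],4).tolist())
"
```

```text
[0.5492, -0.1557, 0.078] row [-0.0022, -0.0017, 0.0019] [0.1, -0.2, 0.2]
[0.5347, -0.1599, 0.078] row [-0.0169, 0.0016, 0.0018] [0.1, -0.2, 0.2]
[0.5195, -0.1601, 0.078] row [-0.0321, 0.0008, 0.0018] [0.1, -0.2, 0.2]
[0.5048, -0.1564, 0.078] row [-0.0465, -0.0039, 0.0017] [0.1, -0.2, 0.2]
[0.4916, -0.1491, 0.078] row [-0.0592, -0.012, 0.0017] [0.1, -0.2, 0.2]
[0.4807, -0.1385, 0.078] row [-0.0694, -0.0233, 0.0016] [0.1, -0.2, 0.2]
[0.473, -0.1255, 0.078] row [-0.0762, -0.0368, 0.0015] [0.1, -0.2, 0.2]
[0.4688, -0.111, 0.078] row [-0.0795, -0.0515, 0.0015] [0.1, -0.2, 0.2]
[0.4686, -0.0958, 0.078] row [-0.0787, -0.0667, 0.0015] [0.1, -0.2, 0.2]
```

Request:
drive_effector([
  [[-0.007, 0.003, 0], [0, 0, 0]],
  [[-0.015, 0.004, 0], [0, 0, 0]],
  [[-0.022, 0.004, 0], [0, 0, 0]],
  [[-0.03, 0.0035, 0], [0, 0, 0]],
  [[-0.037, 0.001, 0], [0, 0, 0]],
  [[-0.044, -0.001, 0], [0, 0, 0]],
  [[-0.051, -0.005, 0], [0, 0, 0]],
  [[-0.057, -0.009, 0], [0, 0, 0]],
  [[-0.062, -0.015, 0], [0, 0, 0]],
  [[-0.067, -0.021, 0], [0, 0, 0]],
  [[-0.071, -0.028, 0], [0, 0, 0]],
  [[-0.071, -0.028, 0], [0, 0, 0]],
])

```text
time_s: 5.88
tcp_pos: [0.4728, -0.1338, 0.0786]
eef_rot: [179.9, 0.3, 3.6]
contact_force: [-6.4, -8.2, 1.9]
gripper_width: 0.0314
gripper_force: 4.0
```

```bash
python3 -c "
from h import *
from plant import r
s=r.get_state();d=s['tcp_pos'][:2]-[.5262,-.104];print(s['contact_force'],s['tcp_pos'],np.hypot(*d),(np.degrees(np.arctan2(d[1],d[0]))-183.4)%360)
for t in (20,10,5,0,-5):
  a=np.radians(180+t+3.4);to(r,np.round([.5262+.058*np.cos(a),-.104+.058*np.sin(a),.078],4).tolist())
"
```

```text
[-6.41725869 -8.24549892  1.88609598] [ 0.472828   -0.1338055   0.07857946] 0.06113050147355799 25.78110042621745
[0.473, -0.127, 0.078] row [0.0006, -0.0068, 0.0006] [0.1, 0.3, 0.1]
[0.4698, -0.1174, 0.078] row [-0.002, -0.0166, 0.0006] [0.1, 0.3, 0.1]
[0.4688, -0.1125, 0.078] row [-0.0027, -0.0215, 0.0006] [0.1, 0.3, 0.1]
[0.4683, -0.1074, 0.078] row [-0.0029, -0.0266, 0.0006] [0.1, 0.3, 0.1]
[0.4682, -0.1024, 0.078] row [-0.0027, -0.0316, 0.0005] [0.1, 0.3, 0.1]
```

```bash
python3 -c "
from h import *
from plant import r
c=r.capture('wrist');cv2.imwrite('pics/w4.png',c['frame'][:,:,::-1])
c=r.capture('top')
b=cv2.resize(c['frame'][200:320,260:400],None,fx=5,fy=5,interpolation=2)[:,:,::-1]
c=r.capture('scene')
a=cv2.resize(c['frame'][150:310,230:390],None,fx=3.7,fy=3.7,interpolation=2)[:,:,::-1]
cv2.imwrite('pics/c4.png',cv2.resize(np.hstack([cv2.resize(a,(592,592)),cv2.resize(b,(592,592))]),(800,400)))
print(r.get_state()['gripper_width'],r.get_state()['gripper_force'],r.get_state()['contact_force'])
"
```

```text
0.021890918005650486 8.000624254345894 [-7.32749343 -5.79705608  4.23794543]
```

View pics/c4.png

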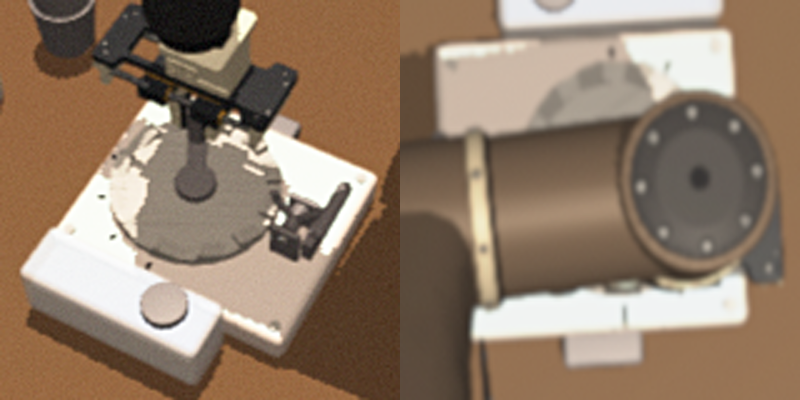

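The peg is still gripped (21.9 mm) at about 25° and the pawl is still tipped back. I continue to the stop.

Request:
drive_effector([
  [[-0.001, -0.006, 0], [0, 0, 0]],
  [[-0.002, -0.012, 0], [0, 0, 0]],
  [[-0.003, -0.018, 0], [0, 0, 0]],
  [[-0.003, -0.023, 0], [0, 0, 0]],
  [[-0.003, -0.027, 0], [0, 0, 0]],
  [[-0.003, -0.031, 0], [0, 0, 0]],
  [[-0.003, -0.035, 0], [0, 0, 0]],
  [[-0.003, -0.035, 0], [0, 0, 0]],
  [[-0.003, -0.035, 0], [0, 0, 0]],
], grip_force=15)

```text
time_s: 6.78
tcp_pos: [0.4684, -0.1017, 0.078]
eef_rot: [179.7, 0.4, 3.7]
contact_force: [-2.7, -30.2, -5.2]
gripper_width: 0.0329
gripper_force: 15.0
```

```bash
python3 -c "
from h import *
from plant import r
s=r.get_state();d=s['tcp_pos'][:2]-[.5262,-.104];print(s['contact_force'],s['gripper_width'],s['tcp_pos'],np.hypot(*d),(np.degrees(np.arctan2(d[1],d[0]))-183.4+180)%360-180)
"
```

```text
[ -2.69177101 -30.21697805  -5.15653871] 0.03287268611413241 [ 0.46840006 -0.10170721  0.07797625] 0.05784539268686937 -5.671604549852873
```

At the zero stop: 30 N, and the peg is at the computed zero position. I release, go up, and move to the pawl's outer side.

Request:
drive_effector([
  [[0, 0.005, 0], [0, 0, 0]],
  [[0, 0.006, 0], [0, 0, 0]],
  [[0, 0.006, 0], [0, 0, 0]],
  [[0, 0.006, 0], [0, 0, 0]],
  [[0, 0.006, -0.03], [0, 0, 0]],
  [[0, 0.006, -0.07], [0, 0, 0]],
  [[0, 0.006, -0.11], [0, 0, 0]],
  [[0, 0.006, -0.13], [0, 0, 0]],
  [[0, 0.006, -0.13], [0, 0, 0]],
], finger_gap=0.05)

```text
time_s: 7.53
tcp_pos: [0.4754, -0.103, 0.214]
eef_rot: [180.0, -0.6, 3.7]
contact_force: [0.6, -0.4, -0.6]
gripper_width: 0.0499
gripper_force: 0.0
```

```bash
python3 -c "
from h import *
from plant import r
c=r.capture('wrist');np.save('pics/w5.npy',c,allow_pickle=True);cv2.imwrite('pics/w5.png',c['frame'][:,:,::-1])
to(r,[.515,.0857,.2],3.5)
print(pix(c,[[.5262,-.104,.068],[.4683,-.1074,.112]]))
"
```

```text
[0.515, 0.0857, 0.2] row [0.053, -0.1855, 0.0117] [-0.0, -0.4, 0.2]
[[331.73872345 166.75141668]
 [332.0650346  247.5006757 ]]
```

View pics/w5.png

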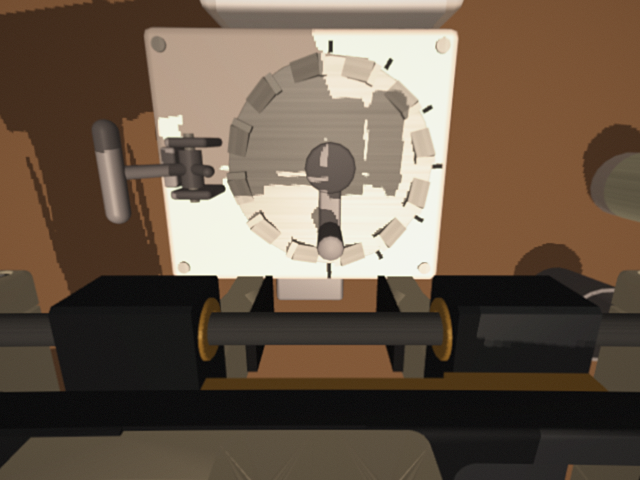

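The peg at (331,246) lines up with the long zero bar at (329,270), and the pawl bar is tipped back at (112,172). The hub is exactly where predicted. Now the pawl.

Request:
drive_effector([
  [[0.01, -0.035, 0], [0, 0, 0]],
  [[0.02, -0.07, 0.01], [0, 0, 0]],
  [[0.03, -0.105, 0.01], [0, 0, 0]],
  [[0.04, -0.14, 0.01], [0, 0, 0]],
  [[0.05, -0.17, 0.01], [0, 0, 0]],
  [[0.053, -0.187, 0.01], [0, 0, 0]],
  [[0.053, -0.187, 0.01], [0, 0, 0]],
  [[0.053, -0.187, 0.01], [0, 0, 0]],
], finger_gap=0)

```text
time_s: 8.25
tcp_pos: [0.5126, 0.0876, 0.197]
eef_rot: [180.0, 0.1, 3.8]
contact_force: [-0.5, -0.8, -0.3]
gripper_width: 0.0033
gripper_force: 0.0
```

```bash
python3 -c "
from h import *
from plant import r
to(r,[.515,.0857,.108],3.5);print(r.get_state()['tcp_pos'])
"
```

```text
[0.515, 0.0857, 0.108] row [0.0024, 0.002, 0.089] [0.0, 0.1, 0.3]
[0.5126483  0.08756691 0.19704677]
```

Request:
drive_effector([
  [[0.002, 0, 0.03], [0, 0, 0]],
  [[0.002, 0, 0.06], [0, 0, 0]],
  [[0.002, 0, 0.089], [0, 0, 0]],
  [[0.002, 0, 0.089], [0, 0, 0]],
  [[0.002, 0, 0.089], [0, 0, 0]],
])

```text
time_s: 8.67
tcp_pos: [0.5141, 0.0853, 0.1083]
eef_rot: [179.9, 0.2, 3.6]
contact_force: [1.1, -0.3, 2.3]
gripper_width: 0.0002
gripper_force: 0.0
```

Request:
drive_effector([
  [[0, 0.01, 0], [0, 0, 0]],
  [[0, 0.02, 0], [0, 0, 0]],
  [[0, 0.03, 0], [0, 0, 0]],
  [[0, 0.04, 0], [0, 0, 0]],
  [[0, 0.05, 0], [0, 0, 0]],
  [[0, 0.06, 0], [0, 0, 0]],
  [[0, 0.062, 0], [0, 0, 0]],
  [[0, 0.062, 0], [0, 0, 0]],
  [[0, 0.03, 0], [0, 0, 0]],
  [[0, 0.01, -0.02], [0, 0, 0]],
  [[0, 0.01, -0.06], [0, 0, 0]],
  [[0, 0.01, -0.09], [0, 0, 0]],
])

```text
time_s: 9.67
tcp_pos: [0.5158, 0.0775, 0.2007]
eef_rot: [179.9, 0.0, 3.8]
contact_force: [2.2, 0.1, 0.6]
gripper_width: 0.0004
gripper_force: 0.0
```

```bash
python3 -c "
from h import *
from plant import r
c=r.capture('top');cv2.imwrite('pics/t6.png',cv2.resize(c['frame'][200:320,260:400],None,fx=4,fy=4,interpolation=2)[:,:,::-1])
c=r.capture('wrist');a=c['frame'][:,:,::-1]
c=r.capture('scene');b=cv2.resize(c['frame'][150:310,230:390],(480,480),interpolation=2)[:,:,::-1]
cv2.imwrite('pics/c6.png',cv2.resize(np.hstack([a,b]),(800,343)))
to(r,[.4683,-.1074,.2],3.5);print(r.get_state()['tcp_pos'])
"
```

```text
[0.4683, -0.1074, 0.2] row [-0.0609, 0.1816, 0.0012] [-0.1, -0.3, 0.2]
[0.51728136 0.07771157 0.20184541]
```

View pics/c6.png

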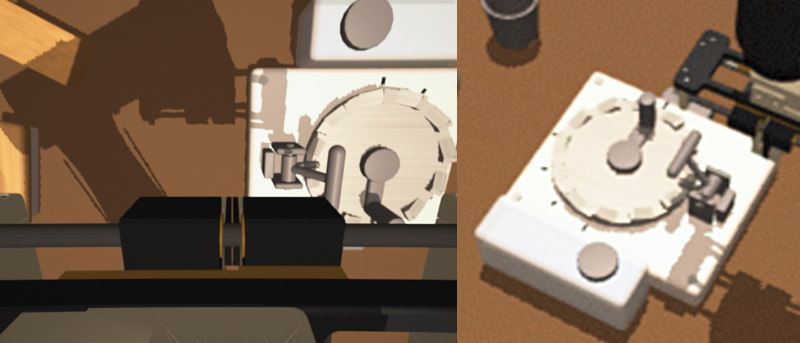

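The pawl bar is back over the wheel, resting on the teeth, and the peg is still at zero. I go back to the peg.

Request:
drive_effector([
  [[-0.012, 0.035, 0], [0, 0, 0]],
  [[-0.024, 0.07, 0], [0, 0, 0]],
  [[-0.036, 0.105, 0], [0, 0, 0]],
  [[-0.048, 0.14, 0], [0, 0, 0]],
  [[-0.059, 0.17, 0], [0, 0, 0]],
  [[-0.061, 0.182, 0], [0, 0, 0]],
  [[-0.061, 0.182, 0], [0, 0, 0]],
  [[-0.061, 0.182, 0], [0, 0, 0]],
], finger_gap=0.05)

```text
time_s: 10.48
tcp_pos: [0.4659, -0.1095, 0.1983]
eef_rot: [-180.0, 0.1, 3.5]
contact_force: [0.7, 0.2, -0.3]
gripper_width: 0.0474
gripper_force: 0.0
```

```bash
python3 -c "
from h import *
from plant import r
to(r,[.4683,-.1074,.085],3.5);print(r.get_state()['tcp_pos'],r.get_state()['gripper_width'])
"
```

```text
[0.4683, -0.1074, 0.085] row [0.0027, -0.002, 0.1133] [-0.0, 0.1, 0.0]
[ 0.4659254  -0.10954526  0.19833922] 0.047400836049751836
```

Request:
drive_effector([
  [[0.002, -0.001, 0.03], [0, 0, 0]],
  [[0.002, -0.001, 0.06], [0, 0, 0]],
  [[0.002, -0.001, 0.09], [0, 0, 0]],
  [[0.002, -0.001, 0.113], [0, 0, 0]],
  [[0.002, -0.001, 0.113], [0, 0, 0]],
  [[0.002, -0.001, 0.113], [0, 0, 0]],
], finger_gap=0.05)

```text
time_s: 10.98
tcp_pos: [0.4679, -0.1073, 0.0853]
eef_rot: [180.0, 0.2, 3.7]
contact_force: [0.7, 0.4, 0.5]
gripper_width: 0.0505
gripper_force: 0.0
```

Request:
drive_effector([
  [[0, 0, 0], [0, 0, 0]],
  [[0, 0, 0], [0, 0, 0]],
  [[0, 0, 0], [0, 0, 0]],
  [[0, 0, 0], [0, 0, 0]],
  [[0, 0, 0], [0, 0, 0]],
  [[0, 0, 0], [0, 0, 0]],
], finger_gap=0.015, grip_force=15)

```text
time_s: 11.48
tcp_pos: [0.469, -0.108, 0.087]
eef_rot: [180.0, -0.1, 3.7]
contact_force: [-1.2, 0.0, 5.5]
gripper_width: 0.0217
gripper_force: 15.0
```

```bash
python3 -c "
from h import *
from plant import r
for t in (0,10,20,30,40,50,60,65):
  a=np.radians(180+t+3.4);to(r,np.round([.5262+.058*np.cos(a),-.104+.058*np.sin(a),.085],4).tolist())
"
```

```text
[0.4683, -0.1074, 0.085] row [-0.0007, -0.0006, 0.002] [0.0, -0.1, 0.2]
[0.4698, -0.1174, 0.085] row [0.0002, 0.0095, 0.002] [0.0, -0.1, 0.2]
[0.473, -0.127, 0.085] row [0.0028, 0.0192, 0.002] [0.0, -0.1, 0.2]
[0.4778, -0.1359, 0.085] row [0.007, 0.0284, 0.002] [0.0, -0.1, 0.2]
[0.4841, -0.1439, 0.085] row [0.0128, 0.0368, 0.002] [0.0, -0.1, 0.2]
[0.4916, -0.1506, 0.085] row [0.0198, 0.044, 0.002] [0.0, -0.1, 0.2]
[0.5002, -0.1559, 0.085] row [0.0281, 0.0498, 0.002] [0.0, -0.1, 0.2]
[0.5048, -0.1579, 0.085] row [0.0325, 0.0521, 0.002] [0.0, -0.1, 0.2]
```

Request:
drive_effector([
  [[0.0005, 0.005, 0], [0, 0, 0]],
  [[0.001, 0.01, 0], [0, 0, 0]],
  [[0.002, 0.015, 0], [0, 0, 0]],
  [[0.0035, 0.02, 0], [0, 0, 0]],
  [[0.0055, 0.0245, 0], [0, 0, 0]],
  [[0.008, 0.029, 0], [0, 0, 0]],
  [[0.0135, 0.0375, 0], [0, 0, 0]],
  [[0.0205, 0.0445, 0], [0, 0, 0]],
  [[0.025, 0.048, 0], [0, 0, 0]],
  [[0.029, 0.0505, 0], [0, 0, 0]],
  [[0.0335, 0.053, 0], [0, 0, 0]],
  [[0.0335, 0.053, 0], [0, 0, 0]],
])

```text
time_s: 12.48
tcp_pos: [0.5049, -0.1587, 0.086]
eef_rot: [-180.0, 0.1, 3.7]
contact_force: [-2.6, 0.7, 3.4]
gripper_width: 0.0216
gripper_force: 15.0
```

Request:
drive_effector([
  [[0, 0, 0], [0, 0, 0]],
  [[0, 0, 0], [0, 0, 0]],
  [[0, 0, 0], [0, 0, 0]],
])

```text
time_s: 12.73
tcp_pos: [0.5048, -0.1586, 0.086]
eef_rot: [180.0, 0.0, 3.7]
contact_force: [-2.5, 0.4, 0.8]
gripper_width: 0.0216
gripper_force: 15.0
```

```bash
python3 -c "
from h import *
from plant import r
s=r.get_state();d=s['tcp_pos'][:2]-[.5262,-.104];print(s['contact_force'],s['gripper_width'],s['tcp_pos'],np.hypot(*d),(np.degrees(np.arctan2(d[1],d[0]))-183.4+180)%360-180)
"
```

```text
[-2.53047179  0.43451731  0.77923645] 0.021592061701054672 [ 0.5048141  -0.15862887  0.08604979] 0.058665753964491904 65.22084143203455
```

Request:
drive_effector([
  [[-0.002, -0.001, 0], [0, 0, 0]],
  [[-0.0045, -0.0025, 0], [0, 0, 0]],
  [[-0.007, -0.004, 0], [0, 0, 0]],
  [[-0.007, -0.004, 0], [0, 0, 0]],
  [[-0.007, -0.004, 0], [0, 0, 0]],
  [[-0.007, -0.004, 0], [0, 0, 0]],
])

```text
time_s: 13.23
tcp_pos: [0.4984, -0.1562, 0.0861]
eef_rot: [179.9, -0.0, 3.6]
contact_force: [2.4, -10.0, -4.8]
gripper_width: 0.0216
gripper_force: 15.0
```

```bash
python3 -c "
from h import *
from plant import r
s=r.get_state();d=s['tcp_pos'][:2]-[.5262,-.104];print(s['contact_force'],s['gripper_width'],s['tcp_pos'],np.hypot(*d),(np.degrees(np.arctan2(d[1],d[0]))-183.4+180)%360-180)
"
```

```text
[  2.43316865 -10.04538608  -4.79358993] 0.02164925994218825 [ 0.49839122 -0.15617397  0.08613627] 0.059122346206972744 58.542339617732296
```

The tooth stops the wheel at about 59–60° with 10 N, so the second click is engaged. I relax, release and look.

Request:
drive_effector([
  [[0.001, 0.001, 0], [0, 0, 0]],
  [[0.001, 0.001, 0], [0, 0, 0]],
  [[0.001, 0.001, 0], [0, 0, 0]],
  [[0.001, 0.001, 0], [0, 0, 0]],
  [[0.001, 0.001, -0.03], [0, 0, 0]],
  [[0.001, 0.001, -0.07], [0, 0, 0]],
  [[0.001, 0.001, -0.11], [0, 0, 0]],
  [[-0.03, 0.001, -0.13], [0, 0, 0]],
  [[-0.06, 0.001, -0.13], [0, 0, 0]],
  [[-0.06, 0.001, -0.13], [0, 0, 0]],
], finger_gap=0.05)

```text
time_s: 14.07
tcp_pos: [0.4349, -0.1597, 0.2178]
eef_rot: [-179.9, -0.2, 3.6]
contact_force: [-0.7, -0.7, -1.8]
gripper_width: 0.0499
gripper_force: 0.0
```

```bash
python3 -c "
from h import *
from plant import r
c=r.capture('wrist');cv2.imwrite('pics/w8.png',c['frame'][:,:,::-1])
y=np.radians(3.4)
R=lambda t,z:[.5262+.058*np.cos(np.pi+y+np.radians(t)),-.104+.058*np.sin(np.pi+y+np.radians(t)),z]
print(pix(c,[R(56,.112),R(60,.112),R(64,.112),[.5262-.081*np.sin(y),-.104+.081*np.cos(y),.124]]))
"
```

```text
[[324.69355854 153.99404929]
 [327.66681954 149.13242731]
 [330.32509998 144.029397  ]
 [130.63256384 103.64403696]]
```

View pics/w8.png

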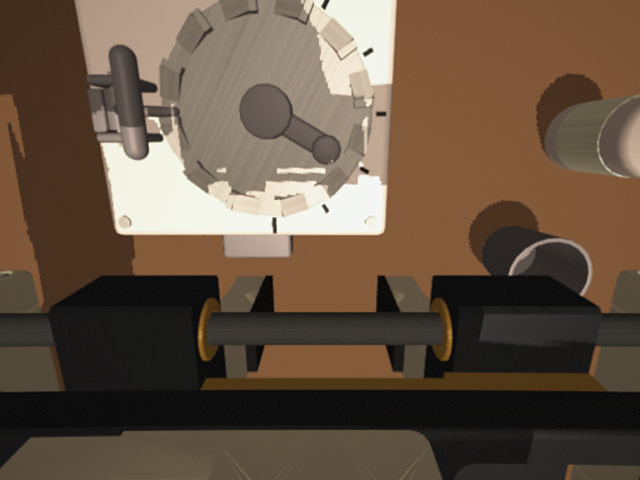

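The peg top at (326,149) matches the 60° prediction (327.7,149.1). It points at the second short bar (364,170), and the pawl bar at (130,103) is where it should be when resting fully down on the teeth. The robot is clear, so I hand in.

```bash
python3 -c "
from plant import r
print(r.close_job())"
```

```text
the job is handed in; nothing more can be done
None
```

The dose wheel went back to its zero stop and then forward exactly two clicks; it rests against the second tooth with the pawl down on the teeth, the robot never went near the bystanders, and the job is handed in.

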